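# Lock the jar mill's guard with its tongue key and set the speed

## Task

Get the glaze jar mill ready to run: shut its hinged guard, then take the tongue key out of its wooden parking block and push it straight down through the guard's window into the interlock switch until it is fully home, and let go of it. Then turn only the small inner speed knob of the control box so that its pointer points at the raised bar mark on the box, without dragging the large outer time ring along, and leave everything so. Do not disturb the bowl, the mug or the glaze jar.

Things in the scene. Friction and masses are not known exactly. Their poses are not given: they have to be found in the camera images.
- mill: White jar mill, an open trough 180 x 240 mm (x, y), 107 mm high, fixed; a jar lies on rollers inside. Origin: centre of its underside; x points from its front (robot side, with the switch) to the hinge side, z up. The grey interlock switch, 46 x 70 mm (x, y), is fixed on the front, its centre 116 mm before the origin (-x), its top 104 mm above the table.
- guard (a joint): Hinge of the mill's guard, rad: 0 = shut (flat, level), positive = open (its front edge raised), up to 1.4. The hinge is stiff and the guard stays where it is left; pushing it down at the pad takes about 2 to 6 N.
- guard_hinge (a point): Middle of the guard's hinge line, 90 mm behind the mill's origin (+x of the mill), 110 mm above the table; the line runs along the mill's y. The point turns with the guard: its -x points along the guard to the front edge. The guard is a clear panel in an aluminium frame 8 mm thick, 240 mm wide, reaching 183 mm from the hinge, its top face 6 mm above the hinge line when shut.
- guard_window (a point): Centre of the window in the aluminium ear at the middle of the guard's front edge, at the ear's top face, 206 mm from the hinge. The ear is 70 mm wide and reaches 232 mm from the hinge; the window is 17 x 42 mm (x, y). When the guard is shut it lies right over the slot, the ear's top 116 mm above the table.
- guard_pad (a point): Centre of the top of one black rubber press pad on the guard, 34 x 44 mm, 165 mm from the hinge and 80 mm to the mill's -y side, 10 mm above the hinge line when shut; good for pushing the guard down. (A like pad lies on the other side.) Turns with the guard.
- slot (a point): Centre of the mouth of the switch's slot, at the switch's top (104 mm above the table). The slot is 8 mm wide (along the mill's x) by 33 mm long (along the mill's y) and 44 mm deep, straight down. Axes as the mill's. When the key is home its origin is 36 mm below this point.
- key: Tongue key, 104 mm tall, about 0.18 kg, loose, tongue down; both ways round alike. Origin: centre of the tongue's lower end; z up. Steel tongue 5 x 30 mm (x, y), 48 mm long, the last 8 mm 3 x 26 mm; then a flange 34 x 60 mm (48 to 56 mm up); then a black handle 24 x 56 mm (56 to 104 mm up), gripped across its 24 mm. Home, its flange rests on the shut guard's ear.
- dock: Wooden parking block, fixed, 78 x 90 mm (x, y) and 60 mm high, with a gap 14 mm wide along its y, its floor 8 mm up. Origin: centre of its underside. At the start the key hangs in the gap, its flange on the block's top and its y along the gap.
- control: Grey control box, fixed, 130 x 150 mm (x, y) and 60 mm high, with two concentric knobs in the middle of its top. Origin: centre of its underside.
- mark (a point): The raised white bar on top of the control box that the speed knob's pointer must point at, 18 x 6 mm, 5 mm high, its centre 53 mm from the knobs' axis towards the box's +x (the small round dots are only a scale).
- speed_knob (a joint): Angle of the inner speed knob, rad: 0 = pointer at the mark, positive = counterclockwise from above; stops at -1.5 and 1.5. It has a little friction (about 0.04 N m) and stays where it is left.
- knob_top (a point): On the axis of the knobs, at the top of the inner speed knob, 119 mm above the table. The inner knob, black: a disc of 42 mm diameter with on it an upright grip bar 46 mm long (along this point's x), 13 mm thick (y), from 85 to 119 mm above the table; grip it across the thickness. x points along the bar to the pointer end.
- knob_pointer (a point): Tip of the inner knob's short white pointer, 34 mm from the axis, 88 mm above the table.
- time_ring (a joint): Angle of the outer time ring, rad, counterclockwise from above; it turns very easily. Leave it alone.
- ring_notch (a point): Black line on the top of the outer time ring, 34 mm from the axis. The ring is aluminium, 76 mm in diameter, its top 78 mm above the table.
- bowl: Bystander: terracotta bowl, 104 mm in diameter, 45 mm high; origin at the centre of its underside.
- mug: Bystander: white mug, 76 mm in diameter, 85 mm high; origin at the centre of its underside.
- glaze_jar: Bystander: closed glaze jar, 60 mm in diameter, 85 mm high; origin at the centre of its underside.
There are look-alikes about, which are no part of the job. Of the things that look like the control, the larger one is meant. Leave any blue look-alike of the key alone.

How it is judged:
By the outcome, as a careful person would: the job done as asked, in the order asked, and still so for the second after the job is handed in, with the robot touching nothing.
It also fails if it takes over 67 s, if anything falls off the work surface, if the arm or the gripper's body presses on something with over 40 N, if the wrist force passes 120 N, or if a joint passes its speed limit or range.

## Robot

A 6-joint arm with a two-finger parallel gripper is mounted at the origin on the work surface. World frame = base frame: x ahead of the robot, y to its left, z up, the work surface at z = 0. Lengths are in mm, angles in rad, forces in N, time in s.
With the tool pointing down it reaches from about 350 to 775 mm from the base axis. Payload 7.3 kg.
Tool frame: the origin (TCP) lies on the centre line of the jaws, within the pads' length; the fingertips stand 17 mm ahead of it and the grasp point (between the pads) lies 2 mm behind it; z points along the fingers, y is the line along which they close (so a half turn about z gives the same grasp; the last joint's range is limited). The gripper opens to 92 mm and grips with 3 to 60 N. Pads are 19 mm wide; open, the fingers measure 130 mm over their backs; the gripper's body (75 mm by 190 mm) begins 47 mm behind the grasp point.
Start: joints at [-1.445, 0.342, 1.524, -0, 1.275, -0.146], TCP at [140.966, -505.739, 243.741] pointing down, gripper open.
Joint ranges: [-2.53, 2.53], [-0.77, 2.02], [0.04, 2.7], [-1, 4.14], [0.28, 2.66], [-3.11, 3.11]. Speed limits (rad/s): [2.57, 2.57, 3.14, 3.14, 3.14, 3.14].

## Interface

Orientations are given as [roll, pitch, yaw] about the fixed x, y, z axes, in that order (R = Rz(yaw) Ry(pitch) Rx(roll)).
In Python, from plant import bot gives the robot as it stands. The module is installed in compiled form; this text tells all that it offers.
- The arm moves only by the shell command python3 -m pendant 'ROWS'. ROWS is JSON, a list of rows, each a list of 3 entries, a list of its own where there are three numbers: the shift along the world's x, y, z as a fraction of full scale, then the turn, a rotation vector about the world's x, y, z as a fraction of full scale, then the opening, from -1 (shut) to 1 (fully open), so that 0 is half open. In form: [[[tx, ty, tz], [rx, ry, rz], claw], ...]. A call has exactly 10 rows; each row shifts and turns the commanded pose from where the row before left it; what a row does not reach is not made up. Full scale, the value 1, is 30 mm for a shift and 0.12 rad for a turn. A row lasts 1/12 s, in which the tool goes at most 41.7 mm and 7.16 degrees, less where a joint would pass 70% of its speed; a pose out of reach is approached as far as the arm can. A call with a number of a shift or a turn outside -1 to 1 is refused whole. A call with a gripper value outside its range is refused whole. The fingers move at their own pace and stop on an object; the grip force is fixed at half the most. Time passes only in rows, so rows that do not move let the fingers close, or fill a call up. It gives the time, the measured TCP pose, the force, the opening and the grip force at its end, in the units of the state.
- bot.get_obs(): the state, without advancing time (a new reading comes with each control period).
- bot.capture(name): name is "scene" or "side" or "wrist"; returns the picture (420x560x3 uint8, blue, green, red); there is no depth.
- bot.camera_params(name): a dict with "fovy" (degrees; the focal length in pixels is half the picture's height over the tangent of half this angle, whatever the lens; pixels are square), "cx", "cy" (the principal point, pixels), "camera_from_world" (4x4, takes a point from world to camera coordinates). Camera axes: x right, y down, z forward; pixel columns grow to the right and rows downward; lengths in mm; the calibration is good to about 2 mm. A picture is of the moment at which its call begins: read the wrist's pose just before it. camera_params takes no time and is no camera call; for the wrist camera it gives the pose at the moment of the call.
- bot.close_job(): hands the job in; it is judged then, once.
The state is a dict: "time": time; "joint_positions": joint angles; "dq": joint speeds; "tau": joint torques, N m; "tool_pos": TCP position; "tcp_rot": TCP orientation; "contact_force": force on the tool from outside, world axes, zero at the start; "moment": the same for the moment, N m; "grip_width": finger opening in mm; "finger_force": force on a finger pad.
Only numpy, scipy, OpenCV 4.12 (cv2) and the standard library are available. Lean on these libraries where they do the work, as an engineer would, in place of code of your own. Each camera call takes 0.05 s, during which the arm holds its last target. There are 200 camera calls.

## Working session

There is one attempt and no reset: what is moved stays moved. The work goes in short steps, Python scripts to look and compute and a shell command to move; the robot and the scene stay as the last step left them, time stands still between calls to the robot, and variables do not carry over. Pictures are saved under pics/ and viewed, at most 10 in all, crops included, and the job is handed in when it is done.

```bash
mkdir -p pics; cat > h.py <<'E'
import numpy as np, cv2
from plant import bot
def ray(name,u,v,P=None):
    p=P or bot.camera_params(name); f=210/np.tan(np.radians(p['fovy'])/2)
    T=np.array(p['camera_from_world']); R=T[:3,:3]; c=-R.T@T[:3,3]
    d=R.T@np.array([(u-p['cx'])/f,(v-p['cy'])/f,1]); return c,d
def onz(name,u,v,z,P=None):
    c,d=ray(name,u,v,P); return c+d*(z-c[2])/d[2]
def proj(name,X,P=None):
    p=P or bot.camera_params(name); f=210/np.tan(np.radians(p['fovy'])/2)
    T=np.array(p['camera_from_world']); q=T[:3,:3]@np.array(X)+T[:3,3]
    return np.array([p['cx']+f*q[0]/q[2],p['cy']+f*q[1]/q[2]])
E
python3 - <<'E'
from h import *
for n in("scene","side","wrist"):
    P=bot.camera_params(n); im=bot.capture(n); cv2.imwrite(f'pics/{n}0.png',im)
    print(n,im.shape,P['fovy'],P['cx'],P['cy'],np.round(P['camera_from_world'],3).tolist())
a=cv2.imread('pics/scene0.png');b=cv2.imread('pics/side0.png')
print(bot.get_obs())
E
```

```text
scene (420, 560, 3) 43.74348927008095 275.90192036592657 213.30603212260542 [[-0.498, 0.867, 0.011, 319.71], [0.525, 0.311, -0.792, -157.618], [-0.691, -0.388, -0.61, 1704.397], [0.0, 0.0, 0.0, 1.0]]
side (420, 560, 3) 56.29723822794007 278.5187601724071 211.45402458797366 [[-0.858, -0.514, 0.015, 427.763], [-0.379, 0.613, -0.694, 311.442], [0.347, -0.601, -0.72, 915.767], [0.0, 0.0, 0.0, 1.0]]
wrist (420, 560, 3) 64.39768730063746 279.24381635854303 213.74524712884906 [[0.269, -0.963, -0.001, -524.452], [-0.921, -0.258, 0.294, -37.669], [-0.283, -0.078, -0.956, 391.941], [0.0, 0.0, 0.0, 1.0]]
{'time': 0.15, 'joint_positions': array([-1.44498410e+00,  3.42585489e-01,  1.52475336e+00,  3.40162710e-06,
        1.27543101e+00, -1.45998582e-01]), 'dq': array([-8.47306894e-04, -3.46923009e-03, -2.12144018e-03, -2.56368432e-03,
        3.01199166e-05, -1.14412365e-03]), 'tau': array([ 5.48241460e-04, -4.31470585e+01, -2.44353586e+01,  7.17340177e-02,
        5.36907697e-02, -8.98857411e-05]), 'tool_pos': array([ 140.93827447, -505.44339556,  243.20821172]), 'tcp_rot': array([-3.14042845e+00, -1.74478734e-04,  2.71809711e-01]), 'contact_force': array([-0.33544611, -0.12982335,  0.312995  ]), 'moment': array([-0.02996771, -0.00933334, -0.01542867]), 'finger_force': 0.0, 'grip_width': 91.92190576749422}
```

View pics/scene0.png

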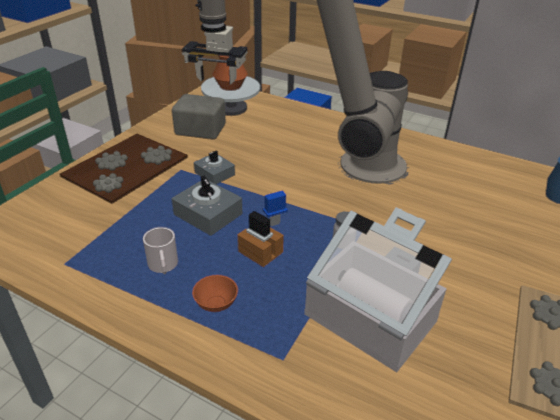

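View pics/side0.png

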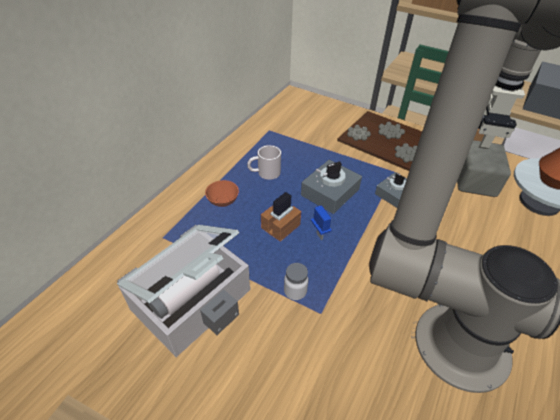

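The scene shows the mill at (375,300) with its guard open, the dock and black key at (260,240), the larger control box at (207,205), and the mug, bowl and jar (345,225). The side view shows the switch at (220,312), dock at (281,218) and control at (331,183). Next I enlarge these areas.

```bash
python3 - <<'E'
from h import *
a=cv2.imread('pics/scene0.png');b=cv2.imread('pics/side0.png')
def c(im,x,y,w,h): return cv2.resize(im[y:y+h,x:x+w],(400,300),interpolation=cv2.INTER_CUBIC)
# scale: mill crops 160x120 (2.5x), others 133x100 (3x)
o=np.vstack([np.hstack([c(a,300,205,160,150-30),c(a,165,160,133,100)]),np.hstack([c(b,110,220,160,120),c(b,250,145,133,100)])])
cv2.imwrite('pics/z.png',o)
for n,u,v,z in [("scene",207,190,80),("side",333,175,80),("scene",260,235,60),("side",281,214,60),("side",220,305,104),("scene",214,300,20),("side",222,195,20),("scene",160,250,40),("side",269,163,40),("side",297,285,40)]:
    print(n,u,v,np.round(onz(n,u,v,z)))
E
```

```text
scene 207 190 [ 483. -311.   80.]
side 333 175 [ 485. -301.   80.]
scene 260 235 [554. -98.  60.]
side 281 214 [546. -91.  60.]
side 220 305 [499. 253. 104.]
scene 214 300 [765. -94.  20.]
side 222 195 [763. -98.  20.]
scene 160 250 [ 710. -295.   40.]
side 269 163 [ 709. -288.   40.]
side 297 285 [397.  81.  40.]
```

View pics/z.png

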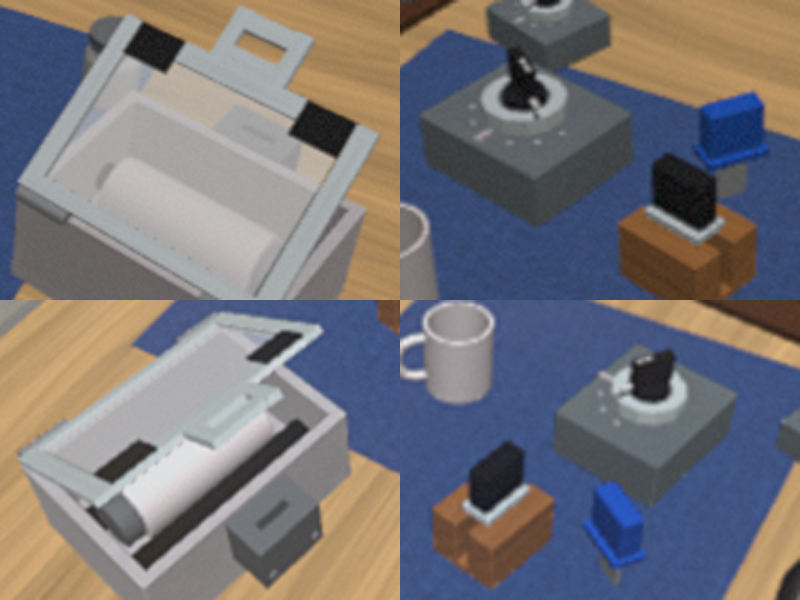

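The zoom shows the slot clearly in side view (272,514 composite), the window of the guard at (259,46)/(235,413), the black key with its flange across the dock, and the speed pointer away from the mark. Now I turn these into positions.

```bash
python3 - <<'E'
from h import *
m={'A':('scene',300,205,2.5,2.5,0,0),'B':('scene',165,160,400/133,3,400,0),'C':('side',110,220,2.5,2.5,0,300),'D':('side',250,145,400/133,3,400,300)}
def pix(p,x,y):
    n,u0,v0,sx,sy,ox,oy=m[p]; return n,u0+(x-ox)/sx-.3,v0+(y-oy)/sy-.3
def z(p,x,y,h,l): print(l,np.round(onz(*pix(p,x,y),h),1))
def tri(p,a,q,b,l):
    c1,d1=ray(*pix(p,*a));c2,d2=ray(*pix(q,*b)); d1/=np.linalg.norm(d1);d2/=np.linalg.norm(d2)
    s=np.linalg.lstsq(np.c_[d1,-d2],c2-c1,rcond=None)[0];A=c1+s[0]*d1;B=c2+s[1]*d2
    print(l,np.round((A+B)/2,1),'gap',round(np.linalg.norm(A-B),1))
z('C',257,527,104,'slot end');z('C',287,501,104,'slot end');z('C',272,514,104,'slot')
z('C',347,413,107,'mill front right');z('A',138,96,107,'mill front left?');z('A',365,210,107,'mill front?')
tri('A',(259,46),'C',(235,413),'window')
tri('A',(242,7),'C',(0+283,388),'ear corner')
tri('A',(153,47),'C',(277,347),'pad?')
tri('A',(322,128),'C',(127,461),'pad2')
tri('A',(138,18),'C',(323,327),'guard corner')
tri('A',(378,135),'C',(103,500),'guard corner2')
z('B',660,158,104+12-4,'h1');z('B',715,180,112,'h2')
z('B',684,215,64,'flange')
z('D',468,490,112,'h1');z('D',518,447,112,'h2')
z('B',484,134,65,'mark');z('D',607,377,65,'mark')
tri('B',(533,102),'D',(622,388),'pointer?')
z('B',518,55,119,'knobtop');z('D',653,358,119,'knobtop')
z('B',524,100,78,'ring c');z('D',651,394,78,'ring c')
E
```

```text
slot end [504.4 272.5 104. ]
slot end [497.6 238.1 104. ]
slot [501.  255.5 104. ]
mill front right [504.5 132.5 107. ]
mill front left? [513.2 138.7 107. ]
mill front? [552.2 364.4 107. ]
window [530.8 245.2 221.6] gap 2.9
ear corner [504.5 216.4 237. ] gap 2.3
pad? [554.7 160.4 202.8] gap 1.9
pad2 [584.1 318.7 204.3] gap 1.8
guard corner [528.7 130.9 210.3] gap 7.8
guard corner2 [572.9 358.2 208. ] gap 2.4
h1 [ 542.4 -130.5  112. ]
h2 [544.6 -76.1 112. ]
flange [ 546.6 -105.    64. ]
h1 [552.9 -54.7 112. ]
h2 [ 542.8 -127.2  112. ]
mark [ 541.3 -318.5   65. ]
mark [ 539.8 -313.7   65. ]
pointer? [ 508.4 -284.    89.4] gap 6.5
knobtop [ 485.5 -316.8  119. ]
knobtop [ 488.9 -304.6  119. ]
ring c [ 494.4 -307.3   78. ]
ring c [ 483.3 -299.1   78. ]
```

```bash
python3 -m pendant '[[[0.95,0.9,0.1],[0,0,0.95],-1],[[0.95,0.9,0.1],[0,0,0.95],-1],[[0.95,0.9,0.1],[0,0,0.95],-1],[[0.95,0.9,0.1],[0,0,0.95],-1],[[0.95,0.9,0.1],[0,0,0.95],-1],[[0.95,0.9,0.1],[0,0,0.95],-1],[[0.95,0.9,0.1],[0,0,0.95],-1],[[0.95,0.9,0.1],[0,0,0.95],-1],[[0.95,0.9,0.1],[0,0,0.95],-1],[[0,0,0],[0,0,0.7],-1]]'
python3 - <<'E'
from h import *
import pickle
o=bot.get_obs();P=bot.camera_params('wrist');im=bot.capture('wrist');cv2.imwrite('pics/w1.png',im);pickle.dump(P,open('w1.pkl','wb'))
print(o['tool_pos'],o['tcp_rot'],bot.get_obs()['tool_pos'])
E
```

```text
time: 0.98
tool_pos: [401.4, -258.1, 271.2]
tcp_rot: [3.139, -0.002, 1.393]
contact_force: [-0.3, 0.3, 0.8]
grip_width: 30.1
finger_force: 0.0
[ 401.36448917 -258.10381171  271.2127466 ] [ 3.13931297e+00 -1.85229460e-03  1.39337966e+00] [ 399.53111729 -260.07673583  270.82288846]
```

View pics/w1.png

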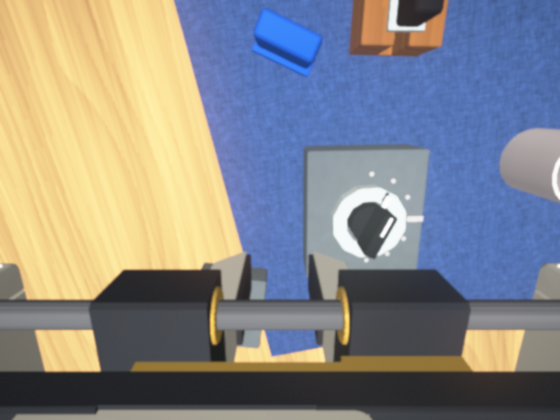

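The wrist view shows the control box's top with the mark at (415,218), ring centred near (370,222), and the dock at the top edge (405,20). I will refine those after the guard; now to the pad.

```bash
python3 -m pendant '[[[0.33,0.95,0],[0,0,0],-1],[[0.33,0.95,0],[0,0,0],-1],[[0.33,0.95,0],[0,0,0],-1],[[0.33,0.95,0],[0,0,0],-1],[[0.33,0.95,0],[0,0,0],-1],[[0.33,0.95,0],[0,0,0],-1],[[0.33,0.95,0],[0,0,0],-1],[[0.33,0.95,0],[0,0,0],-1],[[0.33,0.95,0],[0,0,0],-1],[[0,0,0],[0,0,0],-1]]'
python3 - <<'E'
from h import *
import pickle
P=bot.camera_params('wrist');im=bot.capture('wrist');cv2.imwrite('pics/w2.png',im);pickle.dump(P,open('w2.pkl','wb'))
o=bot.get_obs();print(o['tool_pos'],o['tcp_rot'])
a=cv2.imread('pics/w1.png');cv2.imwrite('pics/z2.png',np.hstack([cv2.resize(a[150:270,295:435],None,fx=3,fy=5/1.67,interpolation=cv2.INTER_CUBIC),cv2.resize(im,(373,280))[:,:].copy() if 0 else cv2.copyMakeBorder(cv2.resize(im,(373,280)),0,79,0,0,cv2.BORDER_CONSTANT)]))
E
```

```text
time: 1.87
tool_pos: [487.3, -3.0, 270.4]
tcp_rot: [-3.141, -0.002, 1.382]
contact_force: [0.0, 0.6, 0.0]
grip_width: 0.5
finger_force: 0.0
[486.70755496  -4.97999689 270.34194529] [-3.14097076e+00  3.21754712e-05  1.38280110e+00]
```

View pics/z2.png

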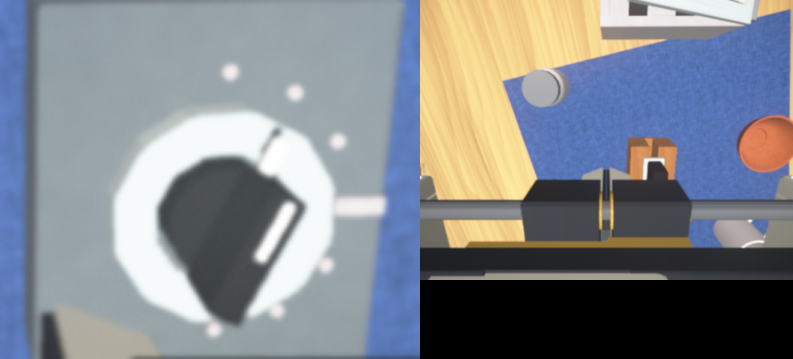

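The zoom shows the ring centred at (223,215), short white pointer at (265,172)–(281,138), a white stripe on the bar (258,262)–(292,205) and the mark (335..387,206). The right panel shows the way to the mill is clear.

```bash
python3 - <<'E'
from h import *
import pickle
P=pickle.load(open('w1.pkl','rb'))
def q(x,y,z,l):
    r=onz('wrist',295+x/3-.3,150+y/2.994-.3,z,P);print(l,np.round(r,1));return r
c=q(223,215,78,'ring');a=q(265,172,88,'pt base');b=q(281,138,88,'pt tip');d=q(387,206,65,'mark out');e=q(335,207,65,'mark in')
f=q(258,262,119,'stripe');g=q(292,205,119,'stripe')
q(40,2,60,'box corner');q(404,2,60,'box corner')
an=lambda v:np.arctan2(v[1],v[0])
print('mark',an(d-c),an(d-e),'ptr',an(b-c),an(b-a),'stripe',an(g-f),np.linalg.norm(b-c),np.linalg.norm(g-c))
E
python3 -m pendant '[[[0.33,0.95,0],[0,0,0],-1],[[0.33,0.95,0],[0,0,0],-1],[[0.33,0.95,0],[0,0,0],-1],[[0.33,0.95,0],[0,0,0],-1],[[0.33,0.95,0],[0,0,0],-1],[[0.33,0.95,0],[0,0,0],-1],[[0,0,-0.5],[0,0,0],-1],[[0,0,-0.5],[0,0,0],-1],[[0,0,0],[0,0,0],-1],[[0,0,0],[0,0,0],-1]]'
```

```text
ring [ 489.7 -306.1   78. ]
pt base [ 503.  -289.6   88. ]
pt tip [ 509.3 -278.7   88. ]
mark out [ 552.1 -318.1   65. ]
mark in [ 533.3 -315.2   65. ]
stripe [ 489.9 -308.2  119. ]
stripe [ 501.9 -291.2  119. ]
box corner [ 438.6 -223.3   60. ]
box corner [ 563.7 -245.7   60. ]
mark -0.19033029534804136 -0.15700544715688688 ptr 0.952367422388796 1.0474795669656307 stripe 0.9558428722674227 35.17441108925279 45.29196444157946
time: 2.75
tool_pos: [545.7, 163.2, 240.1]
tcp_rot: [-3.14, 0.001, 1.379]
contact_force: [0.2, -0.5, 0.6]
grip_width: 0.4
finger_force: 0.0
```

```bash
python3 -m pendant '[[[-0.07,0.015,-0.4],[0,0,0],-1],[[-0.07,0.015,-0.4],[0,0,0],-1],[[-0.07,0.015,-0.3],[0,0,0],-1],[[-0.07,0.015,-0.3],[0,0,0],-1],[[-0.07,0.015,-0.3],[0,0,0],-1],[[-0.07,0.015,-0.3],[0,0,0],-1],[[-0.07,0.015,-0.3],[0,0,0],-1],[[-0.07,0.015,-0.3],[0,0,0],-1],[[-0.07,0.015,-0.3],[0,0,0],-1],[[0,0,0],[0,0,0],-1]]'
python3 -m pendant '[[[-0.03,0,-0.1],[0,0,0],-1],[[-0.03,0,-0.1],[0,0,0],-1],[[0,0,-0.1],[0,0,0],-1],[[0,0,-0.1],[0,0,0],-1],[[0,0,0],[0,0,0],-1],[[0,0,0],[0,0,0],-1],[[0,0,0],[0,0,0],-1],[[0,0,0],[0,0,0],-1],[[0,0,0],[0,0,0],-1],[[0,0,0],[0,0,0],-1]]'
```

```text
time: 3.58
tool_pos: [525.7, 168.8, 151.5]
tcp_rot: [-3.138, 0.001, 1.382]
contact_force: [-0.0, 0.6, 0.3]
grip_width: 0.7
finger_force: 0.0
time: 4.42
tool_pos: [525.3, 168.8, 141.8]
tcp_rot: [3.141, -0.0, 1.382]
contact_force: [-0.8, -0.3, -0.8]
grip_width: 0.5
finger_force: 0.0
```

```bash
python3 - <<'E'
from h import *
a=bot.capture('scene');b=bot.capture('side')
cv2.imwrite('pics/g.png',np.hstack([cv2.resize(a[190:350,280:480],(400,320)),cv2.resize(b[200:360,100:300],(400,320))]))
E
```

```text
(no output)
```

View pics/g.png

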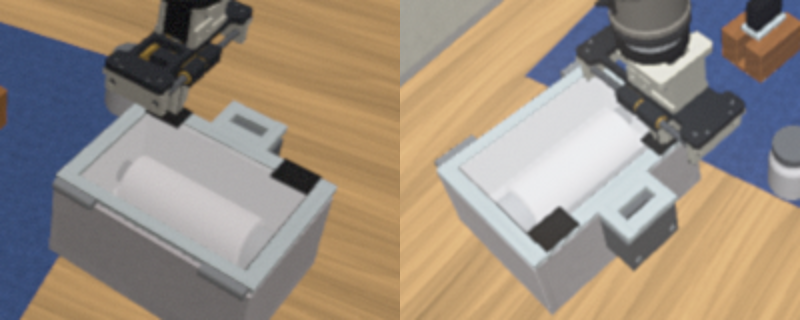

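The guard has followed and looks nearly flat over the switch; a few mm remain, so I press on gently.

```bash
python3 -m pendant '[[[0,0,-0.1],[0,0,0],-1],[[0,0,-0.1],[0,0,0],-1],[[0,0,0],[0,0,0],-1],[[0,0,-0.05],[0,0,0],-1],[[0,0,-0.05],[0,0,0],-1],[[0,0,0],[0,0,0],-1],[[0,0,0],[0,0,0],-1],[[0,0,0],[0,0,0],-1],[[0,0,0],[0,0,0],-1],[[0,0,0],[0,0,0],-1]]'
```

```text
time: 5.35
tool_pos: [525.5, 169.0, 136.9]
tcp_rot: [3.138, -0.001, 1.382]
contact_force: [-11.1, -1.9, 32.3]
grip_width: 0.5
finger_force: 16.2
```

```bash
python3 -m pendant '[[[0,0,0.5],[0,0,0],-1],[[0,0,1],[0,0,0],0],[[-0.4,0,1],[0,0,0],0.5],[[-0.4,0,1],[0,0,0],0.5],[[-0.2,0,0.5],[0,0,0],0.5],[[0,0,0],[0,0,0],0.5],[[0,0,0],[0,0,0],0.5],[[0,0,0],[0,0,0],0.5],[[0,0,0],[0,0,0],0.5],[[0,0,0],[0,0,0],0.5]]'
python3 - <<'E'
from h import *
import pickle
P=bot.camera_params('wrist');im=bot.capture('wrist');cv2.imwrite('pics/w3.png',im);pickle.dump(P,open('w3.pkl','wb'))
E
python3 -m pendant '[[[0.1,-0.95,0],[0,0,0],0.5],[[0.1,-0.95,0],[0,0,0],0.5],[[0.1,-0.95,0],[0,0,0],0.5],[[0.1,-0.95,0],[0,0,0],0.5],[[0.1,-0.95,0],[0,0,0],0.5],[[0.1,-0.95,0],[0,0,0],0.5],[[0.1,-0.95,0],[0,0,0],0.5],[[0.1,-0.95,0],[0,0,0],0.5],[[0.1,-0.95,0],[0,0,0],0.5],[[0.1,-0.95,0],[0,0,0],0.5]]'
python3 -m pendant '[[[0.1,-0.9,0],[0,0,0],0.5],[[0,-0.9,0],[0,0,0],0.5],[[0,0,0],[0,0,0],0.5],[[0,0,0],[0,0,0],0.5],[[0,0,0],[0,0,0],0.5],[[0,0,0],[0,0,0],0.5],[[0,0,0],[0,0,0],0.5],[[0,0,0],[0,0,0],0.5],[[0,0,0],[0,0,0],0.5],[[0,0,0],[0,0,0],0.5]]'
python3 - <<'E'
from h import *
import pickle
P=bot.camera_params('wrist');im=bot.capture('wrist');cv2.imwrite('pics/w4.png',im);pickle.dump(P,open('w4.pkl','wb'))
a=cv2.imread('pics/w3.png')
cv2.imwrite('pics/z4.png',np.vstack([a[:300],im[:300]]))
E
```

```text
time: 6.18
tool_pos: [495.1, 168.6, 251.2]
tcp_rot: [-3.139, 0.001, 1.382]
contact_force: [0.6, 0.5, 0.0]
grip_width: 55.6
finger_force: 0.0
time: 7.07
tool_pos: [525.2, -117.7, 252.0]
tcp_rot: [-3.14, -0.0, 1.382]
contact_force: [0.3, -0.1, -0.3]
grip_width: 69.2
finger_force: 0.0
time: 7.9
tool_pos: [528.3, -169.7, 252.9]
tcp_rot: [3.141, 0.0, 1.383]
contact_force: [-0.5, -0.2, 0.2]
grip_width: 68.9
finger_force: 0.0
```

View pics/z4.png

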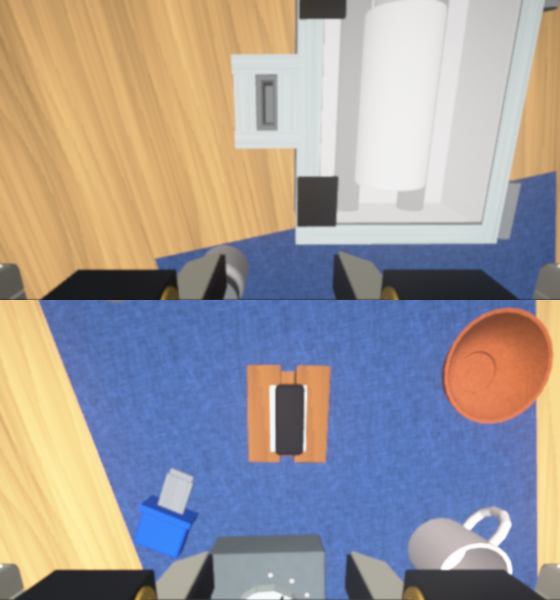

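Upper: the shut guard with window and slot centred near (268,102). Lower: dock and key handle at (289,118), seen from almost straight above. Now I measure both.

```bash
python3 - <<'E'
from h import *
import pickle
def rect(im,mask,x0,y0,x1,y1,P,z,l):
    m=np.zeros_like(mask);m[y0:y1,x0:x1]=mask[y0:y1,x0:x1]
    cs,_=cv2.findContours(m,cv2.RETR_EXTERNAL,cv2.CHAIN_APPROX_NONE);c=max(cs,key=cv2.contourArea)
    r=cv2.boxPoints(cv2.minAreaRect(c)); W=np.array([onz('wrist',u,v,z,P)[:2] for u,v in r])
    e=[W[1]-W[0],W[2]-W[1]]; e.sort(key=np.linalg.norm); L=e[1]*np.sign(e[1][1])
    print(l,cv2.contourArea(c),r.round(0).tolist(),'c',W.mean(0).round(1),'size',[round(np.linalg.norm(k),1) for k in e],'yaw',round(-np.arctan2(L[0],L[1]),3))
im=cv2.imread('pics/w4.png');P=pickle.load(open('w4.pkl','rb'));g=im.max(2)
rect(im,((g<70)*255).astype('uint8'),262,75,315,165,P,116,'handle')
h=cv2.cvtColor(im,cv2.COLOR_BGR2HSV)
rect(im,(((h[...,0]<20)&(h[...,1]>110))*255).astype('uint8'),235,55,345,175,P,60,'dock')
rect(im,(((h[...,1]<60)&(g>150))*255).astype('uint8'),262,75,315,165,P,68,'flange')
im=cv2.imread('pics/w3.png');P=pickle.load(open('w3.pkl','rb'));g=im.max(2)
print(g[102,225:300].tolist()); print(g[60:145,268].tolist())
rect(im,((g<185)*255).astype('uint8'),245,65,290,140,P,116,'window')
for t in (70,80,90,100): 
    try: rect(im,((g<t)*255).astype('uint8'),245,65,290,140,P,104,f'slot{t}')
    except Exception as e: print(t,'none')
rect(im,((g<70)*255).astype('uint8'),296,170,345,235,P,120,'pad')
h=cv2.cvtColor(im,cv2.COLOR_BGR2HSV)
E
```

```text
handle 5.0 [[282.0, 152.0], [296.0, 152.0], [296.0, 153.0], [282.0, 153.0]] c [ 545.  -125.2] size [np.float64(0.8), np.float64(11.6)] yaw 1.383
dock 4357.0 [[248.0, 66.0], [329.0, 66.0], [329.0, 161.0], [248.0, 161.0]] c [551.2 -97. ] size [np.float64(74.9), np.float64(87.7)] yaw -0.144
flange 337.0 [[268.0, 151.0], [269.0, 85.0], [276.0, 85.0], [275.0, 151.0]] c [535.1 -97.1] size [np.float64(6.4), np.float64(59.9)] yaw -0.213
[208, 210, 217, 220, 221, 220, 220, 221, 221, 219, 219, 221, 220, 221, 220, 221, 223, 224, 223, 222, 221, 221, 220, 219, 219, 220, 222, 221, 220, 217, 196, 164, 148, 148, 146, 140, 126, 110, 98, 98, 117, 139, 148, 149, 149, 149, 148, 144, 138, 140, 147, 159, 184, 211, 222, 222, 222, 221, 222, 223, 225, 224, 223, 223, 222, 221, 220, 220, 221, 223, 222, 222, 222, 222, 222]
[222, 222, 221, 220, 220, 221, 219, 218, 217, 218, 221, 221, 219, 203, 171, 148, 144, 147, 145, 137, 122, 108, 96, 87, 89, 105, 132, 145, 148, 148, 149, 148, 149, 148, 148, 149, 149, 149, 148, 149, 149, 149, 149, 148, 148, 148, 148, 149, 148, 148, 149, 149, 148, 149, 148, 148, 149, 149, 148, 148, 146, 142, 128, 116, 122, 133, 142, 146, 149, 158, 184, 208, 219, 221, 223, 224, 225, 225, 224, 223, 223, 222, 220, 220, 222]
window 1158.5 [[255.0, 74.0], [276.0, 73.0], [278.0, 130.0], [256.0, 130.0]] c [500.7 255. ] size [np.float64(16.7), np.float64(42.2)] yaw -0.164
70 none
80 none
slot90 6.0 [[264.0, 83.0], [270.0, 83.0], [270.0, 85.0], [264.0, 85.0]] c [503.7 269.3] size [np.float64(1.5), np.float64(4.9)] yaw 1.382
slot100 31.0 [[263.0, 82.0], [271.0, 82.0], [271.0, 122.0], [263.0, 122.0]] c [500.9 255.5] size [np.float64(6.5), np.float64(31.2)] yaw -0.196
pad 1311.5 [[299.0, 182.0], [334.0, 182.0], [334.0, 224.0], [299.0, 224.0]] c [526.6 167.4] size [np.float64(29.1), np.float64(36.9)] yaw -0.14
```

```bash
python3 - <<'E'
from h import *
import pickle
im=cv2.imread('pics/w4.png');P=pickle.load(open('w4.pkl','rb'))
print(im[118,262:315].tolist()[::3]); print(bot.get_obs()['tool_pos'])
g=im.max(2)
for y in (95,105,115,125,135,145):
    r=g[y,245:332].astype(int); print(y,r.tolist()[15:70])
hsv=cv2.cvtColor(im,cv2.COLOR_BGR2HSV);m=((hsv[...,0]<20)&(hsv[...,1]>110))
for y in range(70,160,10): w=np.where(m[y,235:345])[0]; print(y,235+w.min(),235+w.max())
for x in range(252,328,8): w=np.where(m[55:175,x])[0]; print(x,55+w.min(),55+w.max(),end=';') if len(w) else 0
E
```

```text
[[94, 146, 214], [96, 152, 222], [110, 162, 225], [243, 245, 244], [226, 226, 220], [70, 67, 73], [72, 69, 74], [74, 71, 76], [75, 71, 76], [72, 69, 75], [74, 71, 75], [72, 68, 74], [71, 68, 73], [67, 65, 70], [189, 192, 190], [115, 158, 216], [91, 145, 214], [95, 152, 222]]
[ 528.33447211 -169.84132136  252.84724895]
95 [214, 216, 219, 223, 224, 225, 224, 224, 226, 233, 242, 247, 248, 245, 226, 153, 85, 71, 73, 74, 76, 75, 75, 76, 76, 76, 75, 76, 76, 76, 75, 74, 75, 74, 75, 75, 74, 74, 74, 74, 72, 70, 74, 115, 189, 233, 236, 225, 217, 214, 217, 220, 223, 224, 224]
105 [215, 215, 218, 221, 223, 223, 224, 225, 226, 232, 240, 247, 249, 246, 226, 153, 86, 72, 74, 75, 77, 76, 76, 77, 75, 77, 75, 77, 77, 75, 76, 76, 75, 75, 76, 74, 75, 75, 73, 73, 71, 70, 76, 119, 189, 228, 230, 221, 216, 216, 218, 220, 223, 224, 224]
115 [216, 214, 213, 215, 218, 222, 224, 225, 226, 229, 237, 245, 248, 246, 226, 153, 87, 72, 73, 74, 76, 77, 76, 76, 75, 76, 75, 75, 75, 76, 75, 76, 75, 74, 73, 73, 74, 74, 74, 73, 73, 70, 77, 120, 184, 222, 223, 217, 215, 214, 213, 214, 218, 221, 224]
125 [216, 215, 214, 21
[... 252 characters left out ...]
13, 212, 211, 214, 218, 220, 220, 228, 243, 248, 246, 228, 163, 94, 72, 72, 73, 73, 74, 73, 74, 74, 73, 73, 73, 73, 73, 73, 73, 73, 74, 72, 72, 72, 72, 72, 70, 69, 70, 100, 159, 211, 222, 212, 210, 214, 213, 212, 212, 211, 211, 217]
145 [216, 214, 213, 213, 212, 212, 213, 217, 220, 221, 229, 243, 249, 247, 229, 163, 95, 73, 72, 72, 73, 74, 73, 73, 74, 74, 73, 74, 73, 72, 73, 72, 73, 72, 73, 73, 72, 72, 72, 72, 70, 75, 116, 189, 232, 236, 224, 217, 213, 213, 213, 211, 211, 213, 219]
70 248 329
80 248 328
90 248 328
100 248 327
110 248 327
120 249 326
130 249 326
140 249 325
150 249 325
252 66 160;260 66 160;268 66 160;276 66 160;284 72 84;292 73 84;300 66 161;308 66 161;316 67 161;324 67 160;
```

```bash
python3 - <<'E'
from h import *
import pickle
P=pickle.load(open('w4.pkl','rb'))
def ln(a,b,z,l):
    A=onz('wrist',*a,z,P);B=onz('wrist',*b,z,P);d=A-B;print(l,A.round(1)[:2],B.round(1)[:2],round(-np.arctan2(d[0],d[1]),3))
ln((247.7,70),(249,150),60,'dockL');ln((329.2,70),(325.2,150),60,'dockR')
ln((275.3,95),(275.7,145),116,'hL'); ln((303.6,95),(302.6,145),116,'hR')
for v in(84,154): print(onz('wrist',289.5,v,116,P))
print(np.round(onz('wrist',(275.5+303)/2,118,116,P),1))
E
```

```text
dockL [521.2 -50.2] [ 506.8 -122.1] -0.198
dockR [595.4 -64.3] [ 581.1 -136.2] -0.198
hL [542.3 -79. ] [ 535.3 -117.1] -0.182
hR [564.2 -83.1] [ 557.  -121.2] -0.187
[554.7677586  -73.10687574 116.        ]
[ 545.14893309 -126.45170532  116.        ]
[550.  -98.2 116. ]
```

```bash
python3 -m pendant '[[[0.24,0.79,-0.3],[0,0,0],0.5],[[0.24,0.79,-0.3],[0,0,0],0.5],[[0.24,0.79,-0.3],[0,0,0],0.5],[[0,0,-0.8],[0,0,0],0.5],[[0,0,-0.8],[0,0,0],0.5],[[0,0,-0.8],[0,0,0],0.5],[[0,0,-0.8],[0,0,0],0.5],[[0,0,-0.8],[0,0,0],0.5],[[0,0,-0.4],[0,0,0],0.5],[[0,0,0],[0,0,0],0.5]]'
python3 -m pendant '[[[0,0,0],[0,0,0],0.5],[[0,0,0],[0,0,0],-1],[[0,0,0],[0,0,0],-1],[[0,0,0],[0,0,0],-1],[[0,0,0],[0,0,0],-1],[[0,0,0],[0,0,0],-1],[[0,0,0],[0,0,0],-1],[[0,0,0],[0,0,0],-1],[[0,0,0],[0,0,0],-1],[[0,0,0],[0,0,0],-1]]'
```

```text
time: 8.78
tool_pos: [548.1, -98.4, 90.8]
tcp_rot: [-3.136, -0.001, 1.382]
contact_force: [-0.8, 0.3, -0.7]
grip_width: 68.6
finger_force: 0.0
time: 9.62
tool_pos: [549.9, -99.1, 93.8]
tcp_rot: [3.141, 0.0, 1.382]
contact_force: [0.6, -0.9, 1.6]
grip_width: 23.6
finger_force: 30.0
```

```bash
python3 -m pendant '[[[0,0,0.3],[0,0,0],-1],[[0,0,0.8],[0,0,0],-1],[[0,0,1],[0,0,0],-1],[[0,0,1],[0,0,0],-1],[[0,0,1],[0,0,0],-1],[[0,0,0.9],[0,0,0],-1],[[-0.12,0.88,0],[0,0,0],-1],[[-0.12,0.88,0],[0,0,0],-1],[[-0.12,0.88,0],[0,0,0],-1],[[-0.12,0.88,0],[0,0,0],-1]]'
python3 -m pendant '[[[-0.12,0.88,0],[0,0,0],-1],[[-0.12,0.88,0],[0,0,0],-1],[[-0.12,0.88,0],[0,0,0],-1],[[-0.12,0.88,0],[0,0,0],-1],[[-0.12,0.88,0],[0,0,0],-1],[[-0.12,0.88,0],[0,0,0],-1],[[-0.12,0.88,0],[0,0,0],-1],[[-0.12,0.88,0],[0,0,0],-1],[[-0.12,0.88,0],[0,0,0],-1],[[-0.07,0.4,0],[0,0,0],-1]]'
python3 -m pendant '[[[0,0,0],[0,0,0],-1],[[0,0,0],[0,0,0],-1],[[0,0,0],[0,0,0],-1],[[0,0,0],[0,0,0],-1],[[0,0,0],[0,0,0],-1],[[0,0,0],[0,0,0],-1],[[0,0,0],[0,0,0],-1],[[0,0,0],[0,0,0],-1],[[0,0,0],[0,0,0],-1],[[0,0,0],[0,0,0],-1]]'
```

```text
time: 10.45
tool_pos: [534.9, 7.5, 244.4]
tcp_rot: [3.141, -0.0, 1.381]
contact_force: [1.0, 0.1, -1.0]
grip_width: 23.3
finger_force: 30.0
time: 11.28
tool_pos: [500.1, 258.8, 244.1]
tcp_rot: [-3.141, -0.001, 1.384]
contact_force: [-0.7, -0.6, -2.0]
grip_width: 23.7
finger_force: 30.0
time: 12.12
tool_pos: [501.0, 256.0, 243.7]
tcp_rot: [3.142, 0.0, 1.382]
contact_force: [-0.2, -0.1, -0.9]
grip_width: 23.8
finger_force: 30.0
```

```bash
python3 -m pendant '[[[0,0,-0.4],[0,0,0],-1],[[0,0,-0.5],[0,0,0],-1],[[0,0,-0.4],[0,0,0],-1],[[0,0,-0.3],[0,0,0],-1],[[0,0,-0.2],[0,0,0],-1],[[0,0,-0.1],[0,0,0],-1],[[0,0,-0.1],[0,0,0],-1],[[0,0,-0.1],[0,0,0],-1],[[0,0,-0.1],[0,0,0],-1],[[0,0,0],[0,0,0],-1]]'
```

```text
time: 12.95
tool_pos: [500.8, 256.1, 177.4]
tcp_rot: [-3.141, 0.0, 1.382]
contact_force: [-0.2, 0.0, -3.1]
grip_width: 23.3
finger_force: 30.0
```

```bash
python3 -m pendant '[[[0,0,-0.1],[0,0,0],-1],[[0,0,-0.1],[0,0,0],-1],[[0,0,-0.1],[0,0,0],-1],[[0,0,-0.1],[0,0,0],-1],[[0,0,0],[0,0,0],-1],[[0,0,0],[0,0,0],-1],[[0,0,0],[0,0,0],-1],[[0,0,0],[0,0,0],-1],[[0,0,0],[0,0,0],-1],[[0,0,0],[0,0,0],-1]]'
```

```text
time: 13.78
tool_pos: [501.1, 256.1, 165.9]
tcp_rot: [3.141, -0.0, 1.382]
contact_force: [1.1, 0.0, -0.6]
grip_width: 23.6
finger_force: 30.0
```

```bash
python3 -m pendant '[[[0,0,-0.1],[0,0,0],-1],[[0,0,-0.1],[0,0,0],-1],[[0,0,-0.1],[0,0,0],-1],[[0,0,-0.1],[0,0,0],-1],[[0,0,-0.05],[0,0,0],-1],[[0,0,0],[0,0,0],-1],[[0,0,0],[0,0,0],-1],[[0,0,0],[0,0,0],-1],[[0,0,0],[0,0,0],-1],[[0,0,0],[0,0,0],-1]]'
```

```text
time: 14.62
tool_pos: [501.0, 256.2, 152.4]
tcp_rot: [3.141, -0.0, 1.382]
contact_force: [-0.4, -0.1, -2.2]
grip_width: 23.6
finger_force: 30.0
```

```bash
python3 -m pendant '[[[0,0,-0.05],[0,0,0],-1],[[0,0,0],[0,0,0],-1],[[0,0,-0.04],[0,0,0],-1],[[0,0,-0.03],[0,0,0],-1],[[0,0,0],[0,0,0],-1],[[0,0,0],[0,0,0],-1],[[0,0,0],[0,0,0],-1],[[0,0,0],[0,0,0],-1],[[0,0,0],[0,0,0],-1],[[0,0,0],[0,0,0],-1]]'
```

```text
time: 15.45
tool_pos: [501.1, 256.1, 149.8]
tcp_rot: [3.141, -0.0, 1.382]
contact_force: [-2.4, -1.0, 6.5]
grip_width: 24.0
finger_force: 30.0
```

```bash
python3 -m pendant '[[[0,0,-0.04],[0,0,0],-1],[[0,0,0],[0,0,0],-1],[[0,0,0],[0,0,0],-1],[[0,0,0],[0,0,0],-1],[[0,0,0],[0,0,0],-1],[[0,0,0],[0,0,0],-1],[[0,0,0],[0,0,0],-1],[[0,0,0],[0,0,0],-1],[[0,0,0],[0,0,0],-1],[[0,0,0],[0,0,0],-1]]'
python3 -m pendant '[[[0,0,0.06],[0,0,0],-0.2],[[0,0,0],[0,0,0],0.2],[[0,0,0],[0,0,0],0.5],[[0,0,0],[0,0,0],0.5],[[0,0,0],[0,0,0],0.5],[[0,0,0.2],[0,0,0],0.5],[[0,0,0.6],[0,0,0],0.5],[[0,0,0.9],[0,0,0],0.5],[[0,0,0.9],[0,0,0],0.5],[[0,0,0.5],[0,0,0],0.5]]'
python3 -m pendant '[[[-0.1,-0.9,0],[0,0,0],0.3],[[-0.1,-0.9,0],[0,0,0],0.3],[[-0.1,-0.9,0],[0,0,0],0.3],[[-0.1,-0.9,0],[0,0,0],0.3],[[0,0,0],[0,0,0],0.3],[[0,0,0],[0,0,0],0.3],[[0,0,0],[0,0,0],0.3],[[0,0,0],[0,0,0],0.3],[[0,0,0],[0,0,0],0.3],[[0,0,0],[0,0,0],0.3]]'
python3 - <<'E'
from h import *
a=bot.capture('side');w=bot.capture('wrist')
cv2.imwrite('pics/k.png',np.hstack([cv2.resize(a[220:340,140:290],(400,320)),cv2.resize(w[:320,80:480],(400,320))]))
E
```

```text
time: 16.28
tool_pos: [501.0, 256.2, 149.7]
tcp_rot: [3.14, -0.001, 1.382]
contact_force: [-4.8, -1.4, 13.4]
grip_width: 23.7
finger_force: 30.0
time: 17.12
tool_pos: [501.8, 256.4, 245.6]
tcp_rot: [3.138, -0.002, 1.382]
contact_force: [0.2, 0.2, -0.0]
grip_width: 68.9
finger_force: 0.0
time: 17.95
tool_pos: [489.0, 148.9, 242.1]
tcp_rot: [-3.142, -0.0, 1.383]
contact_force: [-0.9, -0.0, -0.6]
grip_width: 59.6
finger_force: 0.0
```

View pics/k.png

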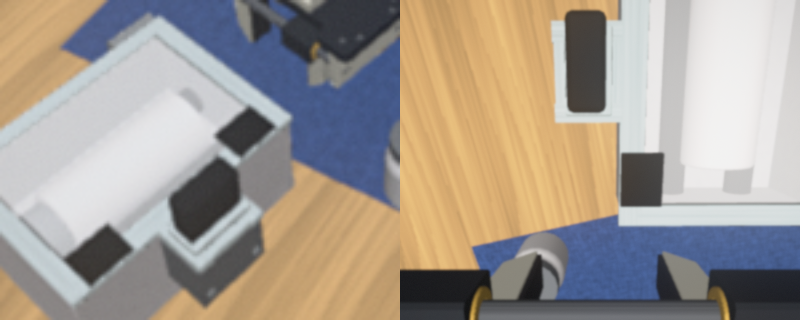

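The key sits home with its flange on the ear, and the guard is flat. Next: move so the wrist camera looks straight down on the knobs.

```bash
python3 -m pendant '[[[0,-0.95,0],[0,0,0],0.3],[[0,-0.95,0],[0,0,0],0.3],[[0,-0.95,0],[0,0,0],0.3],[[0,-0.95,0],[0,0,0],0.3],[[0,-0.95,0],[0,0,0],0.3],[[0,-0.95,0],[0,0,0],0.3],[[0,-0.95,0],[0,0,0],0.3],[[0,-0.95,0],[0,0,0],0.3],[[0,-0.95,0],[0,0,0],0.3],[[0,-0.95,0],[0,0,0],0.3]]'
python3 -m pendant '[[[-0.05,-0.95,0],[0,0,0],0.3],[[-0.05,-0.95,0],[0,0,0],0.3],[[-0.05,-0.95,0],[0,0,0],0.3],[[-0.05,-0.95,0],[0,0,0],0.3],[[-0.05,-0.95,0],[0,0,0],0.3],[[-0.05,-0.95,0],[0,0,0],0.3],[[-0.05,-0.95,0],[0,0,0],0.3],[[-0.05,-0.95,0],[0,0,0],0.3],[[0,0,0],[0,0,0],0.3],[[0,0,0],[0,0,0],0.3]]'
python3 -m pendant '[[[0,0,0],[0,0,0],0.3],[[0,0,0],[0,0,0],0.3],[[0,0,0],[0,0,0],0.3],[[0,0,0],[0,0,0],0.3],[[0,0,0],[0,0,0],0.3],[[0,0,0],[0,0,0],0.3],[[0,0,0],[0,0,0],0.3],[[0,0,0],[0,0,0],0.3],[[0,0,0],[0,0,0],0.3],[[0,0,0],[0,0,0],0.3]]'
python3 - <<'E'
from h import *
import pickle
P=bot.camera_params('wrist');im=bot.capture('wrist');cv2.imwrite('pics/w5.png',im);pickle.dump(P,open('w5.pkl','wb'))
u=proj('wrist',[489.7,-307,90],P);print(u);x,y=(u-[75,60]).astype(int);print(x,y)
cv2.imwrite('pics/z5.png',cv2.resize(im[y:y+150,x:x+200],None,fx=4,fy=4,interpolation=cv2.INTER_CUBIC))
E
```

```text
time: 18.88
tool_pos: [488.9, -138.1, 242.3]
tcp_rot: [3.141, -0.0, 1.382]
contact_force: [-0.0, -0.7, 0.9]
grip_width: 59.9
finger_force: 0.0
time: 19.72
tool_pos: [476.7, -365.8, 241.5]
tcp_rot: [-3.141, -0.001, 1.38]
contact_force: [0.1, -0.3, -0.7]
grip_width: 59.5
finger_force: 0.0
time: 20.55
tool_pos: [476.9, -364.9, 242.2]
tcp_rot: [3.142, 0.0, 1.382]
contact_force: [0.2, -0.2, -0.8]
grip_width: 59.5
finger_force: 0.0
[281.30292943 135.85760573]
206 75
```

View pics/z5.png

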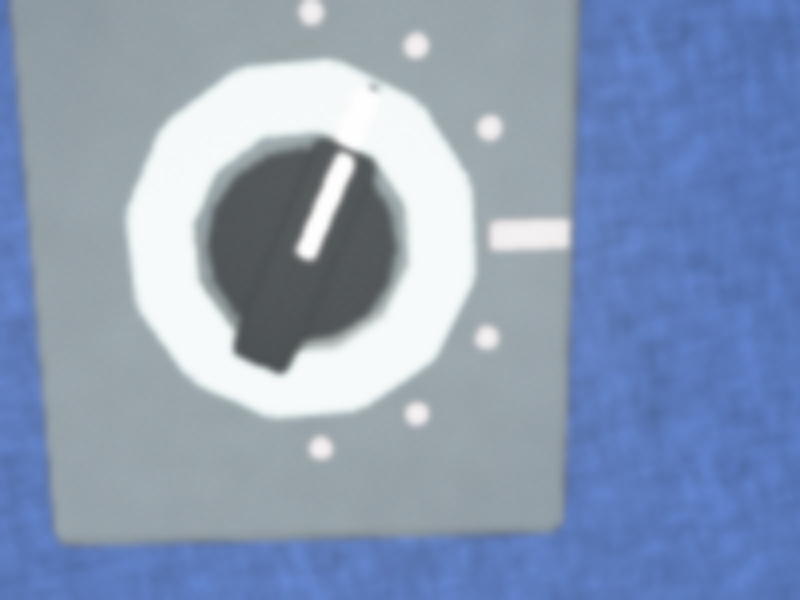

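The view is nearly from straight above: ring centre (301,239), pointer tip (372,85), bar from (259,362) to (346,147), mark (490–570,234).

```bash
python3 - <<'E'
from h import *
import pickle
P=pickle.load(open('w5.pkl','rb'))
def q(x,y,z,l):
    r=onz('wrist',206+x/4-.4,75+y/4-.4,z,P);print(l,np.round(r,1));return r
c=q(301,239,78,'ring');b=q(371,86,88,'tip');d=q(570,233,65,'mo');e=q(490,235,65,'mi')
f=q(259,362,119,'bar0');g=q(346,147,119,'bar1');s=q(305,256,119,'st0')
t=q(345,157,119,'st1');l=q(62,542,60,'bl');r=q(562,528,60,'br')
an=lambda v:round(float(np.arctan2(v[1],v[0])),3)
print('mark',an((d+e)/2-c),an(d-e),'edge',an(r-l),'tip',an(b-c),'bar',an(g-f),an(t-s),(f+g)/2)
E
```

```text
ring [ 489.5 -306.5   78. ]
tip [ 509.7 -277.9   88. ]
mo [ 551.2 -317.7   65. ]
mi [ 532.8 -314.6   65. ]
bar0 [ 477.1 -325.7  119. ]
bar1 [ 501.3 -288.7  119. ]
st0 [ 489.9 -307.1  119. ]
st1 [ 500.8 -290.4  119. ]
bl [ 416.  -369.8   60. ]
br [ 540.9 -389.8   60. ]
mark -0.183 -0.164 edge -0.159 tip 0.954 bar 0.992 0.993 [ 489.22758144 -307.19007544  119.        ]
```

```bash
python3 -m pendant '[[[0.14,0.65,0],[0,0,-0.85],0],[[0.14,0.64,0],[0,0,-0.85],0],[[0.14,0.64,0],[0,0,-0.85],0],[[0,0,-0.9],[0,0,-0.85],0],[[0,0,-0.9],[0,0,0],0],[[0,0,-0.9],[0,0,0],0],[[0,0,-0.9],[0,0,0],0],[[0,0,-0.5],[0,0,0],0],[[0,0,-0.17],[0,0,0],0],[[0,0,0],[0,0,0],0]]'
python3 -m pendant '[[[0,0,0],[0,0,0],0],[[0,0,0],[0,0,0],0],[[0,0,0],[0,0,0],0],[[0,0,0],[0,0,0],0],[[0,0,0],[0,0,0],0],[[0,0,0],[0,0,0],0],[[0,0,0],[0,0,0],0],[[0,0,0],[0,0,0],0],[[0,0,0],[0,0,0],0],[[0,0,0],[0,0,0],0]]'
```

```text
time: 21.43
tool_pos: [489.0, -306.6, 112.9]
tcp_rot: [-3.139, -0.0, 0.974]
contact_force: [0.1, 0.5, -0.1]
grip_width: 46.0
finger_force: 0.0
time: 22.27
tool_pos: [489.6, -307.0, 114.1]
tcp_rot: [3.142, -0.0, 0.974]
contact_force: [0.1, -0.5, 0.5]
grip_width: 46.0
finger_force: 0.0
```

```bash
python3 -m pendant '[[[0,0,0],[0,0,0],-1],[[0,0,0],[0,0,0],-1],[[0,0,0],[0,0,0],-1],[[0,0,0],[0,0,0],-1],[[0,0,0],[0,0,0],-1],[[0,0,0],[0,0,0],-1],[[0,0,0],[0,0,0],-1],[[0,0,0],[0,0,0],-1],[[0,0,0],[0,0,0],-1],[[0,0,0],[0,0,0],-1]]'
```

```text
time: 23.1
tool_pos: [489.8, -307.1, 114.2]
tcp_rot: [3.141, 0.0, 0.974]
contact_force: [1.3, -1.5, -1.4]
grip_width: 12.7
finger_force: 30.0
```

```bash
python3 -m pendant '[[[0,0,0],[0,0,-0.5],-1],[[0,0,0],[0,0,-0.5],-1],[[0,0,0],[0,0,-0.5],-1],[[0,0,0],[0,0,-0.5],-1],[[0,0,0],[0,0,-0.5],-1],[[0,0,0],[0,0,-0.5],-1],[[0,0,0],[0,0,-0.5],-1],[[0,0,0],[0,0,-0.5],-1],[[0,0,0],[0,0,-0.5],-1],[[0,0,0],[0,0,-0.5],-1]]'
python3 -m pendant '[[[0,0,0],[0,0,-0.5],-1],[[0,0,0],[0,0,-0.5],-1],[[0,0,0],[0,0,-0.5],-1],[[0,0,0],[0,0,-0.5],-1],[[0,0,0],[0,0,-0.5],-1],[[0,0,0],[0,0,-0.5],-1],[[0,0,0],[0,0,-0.5],-1],[[0,0,0],[0,0,-0.5],-1],[[0,0,0],[0,0,-0.5],-1],[[0,0,0],[0,0,-0.08],-1]]'
python3 -m pendant '[[[0,0,0],[0,0,0],-1],[[0,0,0],[0,0,0],-1],[[0,0,0],[0,0,0],-1],[[0,0,0],[0,0,0],-1],[[0,0,0],[0,0,0],-1],[[0,0,0],[0,0,0],-1],[[0,0,0],[0,0,0],-1],[[0,0,0],[0,0,0],-1],[[0,0,0],[0,0,0],-1],[[0,0,0],[0,0,0],-1]]'
```

```text
time: 23.93
tool_pos: [489.9, -307.3, 114.2]
tcp_rot: [3.141, -0.0, 0.371]
contact_force: [1.8, -1.9, -2.8]
grip_width: 12.6
finger_force: 30.0
time: 24.77
tool_pos: [490.0, -307.6, 114.2]
tcp_rot: [3.141, -0.001, -0.178]
contact_force: [3.1, -2.9, -3.4]
grip_width: 12.9
finger_force: 30.0
time: 25.6
tool_pos: [489.9, -307.6, 114.2]
tcp_rot: [3.141, -0.001, -0.174]
contact_force: [3.2, -4.1, -3.8]
grip_width: 12.9
finger_force: 30.0
```

```bash
python3 -m pendant '[[[0,0,0],[0,0,0],-0.5],[[0,0,0],[0,0,0],0],[[0,0,0],[0,0,0],0],[[0,0,0],[0,0,0],0],[[0,0,0],[0,0,0],0],[[0,0,0.3],[0,0,0],0],[[0,0,0.7],[0,0,0],0],[[0,0,1],[0,0,0],0],[[0,0,1],[0,0,0],0],[[0,0,1],[0,0,0],0]]'
python3 -m pendant '[[[-0.7,0.12,0.3],[0,0,0],0],[[-0.7,0.12,0],[0,0,0],0],[[-0.7,0.12,0],[0,0,0],0],[[0,0,0],[0,0,0],0],[[0,0,0],[0,0,0],0],[[0,0,0],[0,0,0],0],[[0,0,0],[0,0,0],0],[[0,0,0],[0,0,0],0],[[0,0,0],[0,0,0],0],[[0,0,0],[0,0,0],0]]'
python3 - <<'E'
from h import *
import pickle
P=bot.camera_params('wrist');im=bot.capture('wrist');cv2.imwrite('pics/w6.png',im);pickle.dump(P,open('w6.pkl','wb'))
u=proj('wrist',[489.7,-307,90],P);print(u);x,y=np.maximum((u-[100,100]),0).astype(int);print(x,y)
cv2.imwrite('pics/z6.png',cv2.resize(im[y:y+150,x:x+200],None,fx=4,fy=4,interpolation=cv2.INTER_CUBIC))
E
```

```text
time: 26.43
tool_pos: [489.3, -306.8, 236.1]
tcp_rot: [-3.142, 0.0, -0.176]
contact_force: [1.2, -1.2, -0.3]
grip_width: 46.0
finger_force: 0.0
time: 27.27
tool_pos: [426.9, -296.2, 242.9]
tcp_rot: [-3.141, 0.0, -0.175]
contact_force: [-0.4, -0.4, 0.1]
grip_width: 45.9
finger_force: 0.0
[278.75467927 130.36697199]
178 30
```

View pics/z6.png

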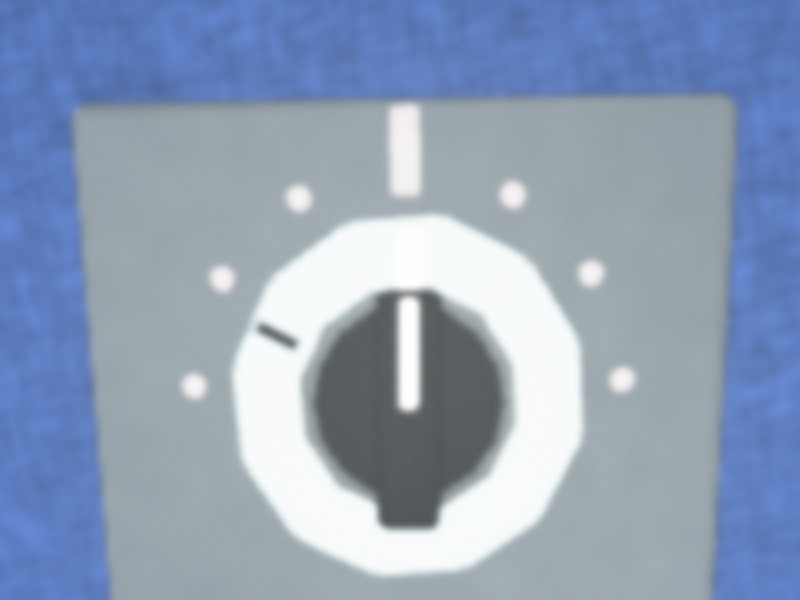

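The pointer (408,250) lines up with the mark (405,150) to about 1°. The ring's notch (278,337) is still where it was, about 0.96 rad in world, and nothing is touched, so I hand in.

```bash
python3 -c "
from plant import bot
print(bot.close_job())"
```

```text
the job is handed in; nothing more can be done
None
```

The job is handed in at about 27 s of the 67 s allowed: guard shut, key fully home and released, speed knob within about 1° of the mark with the time ring unmoved as far as the pictures show; the bowl, mug and jar were not touched.

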